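# Line up the wing fastener and hold the fume extractor's filter cover down

### The arm

A 6-joint arm with a two-finger parallel gripper is mounted at the origin on the work surface. World frame = base frame: x ahead of the robot, y to its left, z up, the work surface at z = 0. Lengths are in m, angles in rad, forces in N, time in s.
With the tool pointing down it reaches from about 0.35 to 0.875 m from the base axis. Payload 4.2 kg.
Tool frame: the origin (TCP) lies on the mounting face of the last link; the fingertips stand 182 mm ahead of it and the grasp point (between the pads) lies 164 mm ahead of it (r.grip_depth is the distance from the TCP to the grasp point, in m); z points along the fingers, y is the line along which they close (so a half turn about z gives the same grasp; the last joint's range is limited). The gripper opens to 87 mm and grips with 3 to 60 N. Pads are 19 mm wide; open, the fingers measure 117 mm over their backs; the gripper's body (75 mm by 190 mm) begins 51 mm behind the grasp point.
Start: joints at [-0.916, 0.385, 0.008, 0, -1.194, -0.259], TCP at [0.241, -0.577, 0.405] pointing down, gripper open.
Joint ranges: [-3.14, 3.14], [-1.21, 2.06], [-1.07, 1.41], [-3.16, 2.05], [-2.99, -0.16], [-3.1, 3.1]. Speed limits (rad/s): [2.79, 2.79, 3.14, 3.14, 3.14, 3.14].

### API

Orientations are given as a 3x3 rotation matrix whose columns are the frame's x, y, z axes.
In Python, from rig import r gives the robot as it stands.
- The arm moves only by the shell command python3 -m pendant 'ROWS'. ROWS is JSON, a list of rows, each an object of numbers: "tx", "ty", "tz": the shift along the tool's x, y, z in m; "turn": the turn about the tool's z in rad; "grip": the gripper command: -1 is shut, 1 is fully open, values between are in proportion. In form: [{"tx": .., "ty": .., "tz": .., "turn": .., "grip": ..}, ...]. A call has 1 to 8 rows; each row shifts and turns the commanded pose from where the row before left it, along the tool's axes as they then stand; what a row does not reach is not made up. A row lasts 1/10 s, in which the tool goes at most 50 mm and 8.59 degrees, less where a joint would pass 70% of its speed; a pose out of reach is approached as far as the arm can. A call with a gripper value outside its range is refused whole. The fingers move at their own pace and stop on an object; the grip force is fixed at half the most. Time passes only in rows, so rows that do not move let the fingers close. It gives the time, the measured TCP pose, the force, the opening and the grip force at its end, in the units of the state.
- r.sense(): the state, without advancing time (a new reading comes with each control period).
- r.snapshot(name): name is "side" or "top" or "wrist"; returns (picture, depth): 400x640x3 uint8, blue, green, red; 400x640 float32, m along the optical axis (not along the pixel's ray), 0 where there is no reading.
- r.camera_model(name): a dict with "fov_y" (degrees; the focal length in pixels is half the picture's height over the tangent of half this angle, whatever the lens; pixels are square), "cx", "cy" (the principal point, pixels), "extrinsics" (4x4, takes a point from world to camera coordinates); the wrist camera has in their place "mount" (4x4, takes a point from camera to tool coordinates, whose origin is the TCP and whose axes are the flange's). Camera axes: x right, y up, looking along -z (the intrinsics and any distortion apply to the point x, -y, -z); pixel columns grow to the right and rows downward; lengths in m; the calibration is good to about 2 mm. A picture is of the moment at which its call begins: read the wrist's pose just before it. camera_model takes no time and is no camera call.
- r.finish_job(): hands the job in; it is judged then, once.
Trained networks look in the newest picture that a camera, given by its name, has taken for a name from the list of things; names that differ only in an ending like _2 or _b are one class to them, and where a whole thing is asked for, a point or a joint stands for the part that bears it (a point fixed in the world has none). Each returns a list of dicts, best first, with "confidence" (0 to 1); they miss things now and then, are a little off and sometimes report something else, mostly with a low value. They report only what shows in the picture. A call takes as long as a camera call.
- r.boxes_of(target, camera): "rect" ([left, top, width, height] in pixels, round what is visible of it).
- r.masks_of(target, camera): "mask" (400x640 bool, what is visible of it) and "rect" ([left, top, width, height] in pixels, round what is visible of it).
The state is a dict: "t": time; "q": joint angles; "qvel": joint speeds; "tau": joint torques, N m; "ee_pos": TCP position; "eef_rot": TCP orientation; "ft_force": force on the tool from outside, world axes, zero at the start; "wrist_torque": the same for the moment, N m; "gripper_width": finger opening in m; "gripper_force": force on a finger pad.
Only numpy, scipy, OpenCV 4.12 (cv2) and the standard library are available. Lean on these libraries where they do the work, as an engineer would, in place of code of your own. Each camera call takes 0.05 s, during which the arm holds its last target. There are 200 camera calls.

### The job

The filter in the studio's fume extractor has been changed: turn the orange quarter-turn wing on its bay frame in line with the way the cover's slot will lie, then fetch the blue cover from the wooden tray and put it on, the wing through its slot and the brass pin through its round hole. Press the cover down flush against the steel frame, against the filter's springs, and finish while still holding it pressed there with the gripper, so that I can lock it. Leave the wing unlocked and all the other things where they are.

Things in the scene. Friction and masses are not known exactly. Their poses are not given: they have to be found in the camera images.
- extractor: White bench fume extractor standing on the table, 270 (its x) x 320 (its y) x 110 mm high, fixed; a 35 mm long aluminium exhaust stub, 80 mm across, on its +x end. Origin: centre of its underside; z up. It may stand left or right in front of the robot and is turned by up to 0.3 rad.
- bay_frame: Flat steel frame on the extractor's top round the filter bay, 134 (x) x 204 (y) mm, opening 80 x 96 mm. Its upper face is 8 mm above its origin, 118 mm above the table. Axes as the extractor's. A brass locating pin, 8 mm across, domed, rises 15 mm above the face at y = -68 mm; the wing fastener stands at y = +68 mm.
- bay_seat (a point): Centre of the bay frame's upper face (118 mm above the table), axes as the extractor's. The cover belongs here: its origin at this point and its axes along these.
- twist_lock (a joint): Angle of the quarter-turn wing, rad, anticlockwise from above positive. 0: along the extractor's y axis, in line with the seated cover's slot, so that the cover passes over it; 1.57: crosswise (locked). Starts between 0.8 and 1.45, stays where it is left (friction 0.06 N m), no click or stop at 0; stops at -0.35 and 1.75.
- lock_wing (a point): Point on the wing's axis, 18 mm above the frame's face; turns with it. The orange wing is an upright plate 34 mm long (this point's y), 10 mm thick (its x), from 5.5 to 26 mm above the frame's face; its top 5 mm is slimmer (30 x 7.5 mm). It can be pinched across its thickness from above.
- filter (a joint): How far the white filter cartridge (72 x 88 mm) in the bay is pressed down, m. At 0 its top stands 7 mm above the frame's face; at 0.007 level with it. Springs push it up with about 3.5 N at 0 and 6.5 N at 0.007, more than the cover weighs, so an unpressed cover stands about 7 mm above the frame. A push of about 15 N holds the cover firmly home.
- cover: Loose blue plate 110 (x) x 190 (y) x 4 mm, 0.15 to 0.29 kg, flat in the tray, right way up. Origin: centre of its underside; z up. Slot 17 (x) x 44 (y) mm at y = +68 mm (for the wing), round hole 15 mm across at y = -68 mm (for the pin). At its centre a black grip block 14 (x) x 60 (y) mm rises from the plate's upper face (z = 4) to z = 34 mm: pinch it across x.
- cover_grip (a point): Centre of the cover's black grip at z = 25 mm in the cover's frame, axes as the cover's.
- cover_slot (a point): Centre of the cover's slot, on the underside of the plate.
- cover_hole (a point): Centre of the cover's round hole, on the underside of the plate.
- tray: Shallow open wooden tray, 270 (x) x 340 (y) x 55 mm high, walls and floor 10 mm thick, fixed. Origin: centre of its underside. The cover, the ink roller and the paint tube lie in it.
- brayer: Bystander in the tray: ink roller with a wooden handle, 145 mm long, 32 mm high.
- paint_tube: Bystander in the tray: aluminium paint tube with red band and white cap, 110 mm long, 22 mm high.
- brush_pot: Bystander on the table: white pot 80 mm wide with brushes, about 220 mm high in all.
- gesso_jar: Bystander on the table: jar 84 mm wide, 100 mm high, white lid.
- ink_jar: Bystander on the table: amber jar 60 mm wide, 75 mm high, black lid.
- tin: Bystander on the table: round red tin 154 mm wide, 70 mm high.
- medium_bottle: Bystander on the table: white bottle 56 mm wide, 150 mm high, blue cap.

How it is judged:
By the outcome, as a careful person would: the job done as asked, in the order asked, and still so for the second after the job is handed in, while the arm keeps its last pose, push and grip.
It also fails if it takes over 64 s, if anything falls off the work surface, if the arm or the gripper's body presses on something with over 40 N, if the wrist force passes 120 N, or if a joint passes its speed limit or range.

## Working session

There is one attempt and no reset: what is moved stays moved. The work goes in short steps, Python scripts to look and compute and a shell command to move; the robot and the scene stay as the last step left them, time stands still between calls to the robot, and variables do not carry over. Pictures are saved under pics/ and viewed, at most 10 in all, crops included, and the job is handed in when it is done.

```bash
mkdir -p pics; ls
cat > h.py <<'E'
import numpy as np, cv2
from rig import r
def snap(n,fn=None):
    s=r.sense(); p,d=r.snapshot(n)
    if fn: cv2.imwrite('pics/'+fn,p)
    m=r.camera_model(n); return p,d,m,s
def cloud(d,m,s):
    f=200/np.tan(np.radians(m['fov_y'])/2); v,u=np.mgrid[0:400,0:640]
    X=np.stack([(u-m['cx'])/f*d,-(v-m['cy'])/f*d,-d,np.ones_like(d)],-1)
    if 'mount' in m:
        T=np.eye(4);T[:3,:3]=s['eef_rot'];T[:3,3]=s['ee_pos'];T=T@np.array(m['mount'])
    else: T=np.linalg.inv(np.array(m['extrinsics']))
    P=(X@T.T)[...,:3]; P[d==0]=np.nan; return P
E
python3 - <<'E'
from h import *
for n in ['top','side']:
    p,d,m,s=snap(n,n+'1.png'); print(n,{k:(np.round(v,3).tolist()) for k,v in m.items()}, (d==0).mean())
    P=cloud(d,m,s)
    for t in ['extractor','bay_frame','cover','cover_grip','lock_wing','tray','filter']:
        M=r.masks_of(t,n)
        for o in M[:2]:
            q=P[o['mask']]; q=q[~np.isnan(q[:,0])]
            print(t,round(o['confidence'],2),o['rect'],np.round(np.median(q,0),3) if len(q) else None)
print(r.sense())
E
```

```text
pics
top {'fov_y': 52.311, 'cx': 326.032, 'cy': 203.037, 'extrinsics': [[0.023, -1.0, 0.02, -0.033], [0.99, 0.025, 0.139, -0.648], [-0.14, 0.017, 0.99, -1.326], [0.0, 0.0, 0.0, 1.0]]} 0.00414453125
extractor 0.81 [169.4, 187.0, 123.5, 107.9] [0.51  0.269 0.111]
extractor 0.29 [132.3, 228.1, 24.9, 19.5] [0.519 0.571 0.071]
bay_frame 0.86 [193.6, 213.3, 75.8, 58.1] [0.511 0.275 0.118]
bay_frame 0.58 [209.1, 229.8, 4.9, 12.2] [0.529 0.342 0.14 ]
cover 0.88 [384.2, 221.9, 63.0, 51.0] [ 0.507 -0.321  0.014]
cover 0.45 [284.3, 133.9, 26.8, 43.2] [0.798 0.07  0.059]
cover_grip 0.75 [193.2, 211.4, 74.3, 57.2] [0.509 0.273 0.118]
cover_grip 0.6 [385.6, 223.9, 58.7, 53.8] [ 0.505 -0.32   0.014]
tray 0.85 [339.3, 191.4, 120.1, 100.2] [ 0.53  -0.239  0.011]
filter 0.61 [214.3, 224.3, 33.4, 34.2] [0.511 0.277 0.125]
side {'fov_y': 50.716, 'cx': 320.568, 'cy': 200.46, 'extrinsics': [[-0.7, -0.714, -0.004, 0.438], [0.453, -0.449, 0.77, -0.368], [-0.552, 0.537, 0.638, -1.394], [0.0, 0.0, 0.0, 1.0]]} 0.00408984375
extractor 0.81 [228.0, 217.2, 121.3, 98.3] [0.466 0.311 0.108]
extractor 0.55 [348.3, 2
[... 565 characters left out ...]
   -1.19397180e+00, -2.58579874e-01]), 'qvel': array([-0.00031095,  0.00047817,  0.00086598,  0.00045437, -0.00156229,
       -0.00102196]), 'tau': array([ 5.94712128e-04, -3.90411615e+01,  1.87610507e+01,  4.22411129e+00,
        1.55528169e-02, -2.85333169e-05]), 'ee_pos': array([ 0.24097846, -0.57664494,  0.40474706]), 'eef_rot': array([[-9.22690149e-01, -3.85542326e-01,  5.17030741e-05],
       [-3.85542327e-01,  9.22690151e-01,  6.01392490e-06],
       [-5.00245399e-05, -1.43847342e-05, -9.99999999e-01]]), 'ft_force': array([-0.10004977, -0.27035246, -0.12350615]), 'wrist_torque': array([ 0.08724501, -0.00190282,  0.00983427]), 'gripper_force': 0.0, 'gripper_width': 0.08724558049869076}
```

Run:
```python
import cv2
a=cv2.imread('pics/top1.png')[120:310,120:480]; cv2.imwrite('pics/t1c.png',cv2.resize(a,(792,418),interpolation=cv2.INTER_CUBIC))
```

```text
(no output)
```

View pics/t1c.png

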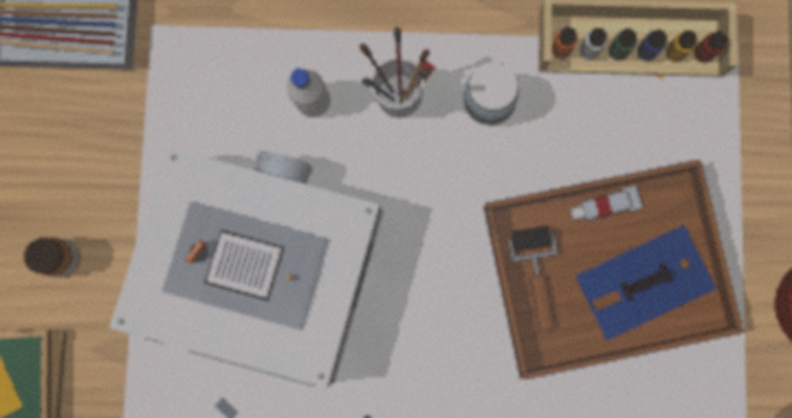

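```bash
cat >> h.py <<'E'
def rectfit(q):
    (c,(w,h),a)=cv2.minAreaRect((q[:,:2]*1000).astype(np.float32))
    if w<h: w,h,a=h,w,a-90   # long axis dir = a
    a=np.radians(a); a=(a+np.pi/2)%np.pi-np.pi/2  # long axis angle in (-90,90)
    return np.array(c)/1000,w,h,a
def hsv(p): return cv2.cvtColor(p,cv2.COLOR_BGR2HSV)
def to_tool(goal,yaw_y=None):
    """tool-axis shift to take grasp point to goal; turn to bring tool y to world heading yaw_y (mod pi)"""
    s=r.sense(); R=s['eef_rot']; g=s['ee_pos']+R[:,2]*r.grip_depth
    d=R.T@(np.array(goal)-g); print('t',s['t'],'grasp',g.round(4),'shift',d.round(4))
    if yaw_y is not None:
        cur=np.arctan2(R[1,1],R[0,1]); e=(yaw_y-cur+np.pi/2)%np.pi-np.pi/2
        print('turn(tool, about z down)',round(-e,4),'q6',s['q'][5])
E
python3 - <<'E'
from h import *
p,d,m,s=snap('top'); P=cloud(d,m,s); H=hsv(p)
def big(mask):
    n,l,st,c=cv2.connectedComponentsWithStats(mask.astype(np.uint8)); return l==1+np.argmax(st[1:,4])
blue=big((H[...,0]>105)&(H[...,0]<128)&(H[...,1]>120)&(P[...,1]<-.1)&(P[...,1]>-.45)&(P[...,0]>.38)&(P[...,0]<.65))
for nm,M in [('cover',blue),('frame',r.masks_of('bay_frame','top')[0]['mask'])]:
    q=P[M]; q=q[~np.isnan(q[:,0])]
    c,w,h,a=rectfit(q); print(nm,c,w,h,a,np.median(q[:,2]))
    if nm=='frame': fr=c,a
org=(H[...,0]<18)&(H[...,1]>110)&(P[...,2]>.12)&(np.linalg.norm(P[...,:2]-fr[0],axis=-1)<.13)
q=P[org];print('orange',len(q),q.round(3).tolist())
print('wing', P[233,208].round(3),'pin',P[246,253].round(3),P[245,252].round(3))
for x,y in [(607,298),(685,265),(646,282)]: print(P[int(120+y/2.2),int(120+x/2.2)].round(3))
print(np.round(r.camera_model('wrist')['mount'],3), r.camera_model('wrist')['fov_y'],r.grip_depth)
to_tool([.507,-.321,.3])
E
```

```text
cover [ 0.50564859 -0.3182627 ] 182.0538787841797 102.29660034179688 -1.1151663490634365 0.013854344196788548
frame [0.5130968  0.27947614] 210.72203063964844 139.53890991210938 1.327484603283077 0.11759690150969693
orange 19 [[0.542, 0.336, 0.144], [0.539, 0.336, 0.144], [0.535, 0.342, 0.143], [0.535, 0.338, 0.146], [0.535, 0.335, 0.147], [0.532, 0.341, 0.145], [0.532, 0.339, 0.144], [0.529, 0.341, 0.145], [0.529, 0.34, 0.14], [0.526, 0.344, 0.145], [0.526, 0.341, 0.145], [0.523, 0.35, 0.144], [0.523, 0.348, 0.14], [0.523, 0.343, 0.148], [0.52, 0.354, 0.142], [0.52, 0.351, 0.14], [0.52, 0.348, 0.142], [0.517, 0.351, 0.141], [0.517, 0.348, 0.141]]
wing [0.532 0.346 0.141] pin [0.496 0.208 0.125] [0.499 0.211 0.131]
[ 0.48  -0.257  0.011]
[ 0.534 -0.38   0.013]
[ 0.504 -0.311  0.045]
[[-0.     0.966  0.258  0.071]
 [ 1.     0.     0.     0.   ]
 [-0.     0.258 -0.966  0.02 ]
 [ 0.     0.     0.     1.   ]] 71.39455594273196 0.1635
t 0.9 grasp [ 0.241  -0.5767  0.2413] shift [-0.344   0.1334 -0.0587]
```

```bash
python3 -m pendant '[{"tx":-0.043,"ty":0.0167,"grip":1},{"tx":-0.043,"ty":0.0167,"grip":1},{"tx":-0.043,"ty":0.0167,"grip":1},{"tx":-0.043,"ty":0.0167,"grip":1},{"tx":-0.043,"ty":0.0167,"grip":1},{"tx":-0.043,"ty":0.0167,"grip":1},{"tx":-0.043,"ty":0.0167,"grip":1},{"tx":-0.043,"ty":0.0167,"grip":1}]'
python3 -m pendant '[{"grip":1},{"grip":1}]'
cat >> h.py <<'E'
def big(mask):
    n,l,st,c=cv2.connectedComponentsWithStats(mask.astype(np.uint8)); return l==1+np.argmax(st[1:,4])
E
python3 - <<'E'
from h import *
p,d,m,s=snap('wrist','w1.png'); P=cloud(d,m,s); H=hsv(p)
np.savez('w1.npz',P=P,p=p)
print(s['ee_pos'],s['ft_force'])
blue=big((H[...,0]>100)&(H[...,0]<130)&(H[...,1]>100))
q=P[blue]; q=q[~np.isnan(q[:,0])]; print(rectfit(q),np.median(q,0))
to_tool([.5295,.3455,.25],1.06)
E
```

```text
[ 0.24096476 -0.57666321  0.40478826] [ 0.3063087   0.07075322 -0.56598553]
(array([ 0.35264856, -0.39827051]), 428.1269836425781, 41.2005729675293, np.float64(0.770113349795102)) [ 0.49119106 -0.269631    0.01391146]
t 0.95 grasp [ 0.241  -0.5766  0.2413] shift [-0.6217  0.7396 -0.0087]
turn(tool, about z down) 0.9066 q6 -0.25857892477773486$[0]: bad value
$[0]: bad value
```

View pics/w1.png

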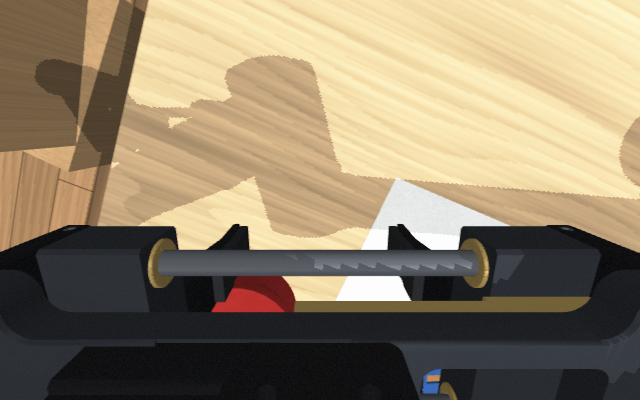

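```bash
python3 -m pendant '[{"tx":-0.043,"ty":0.0167,"tz":0.0,"turn":0.0,"grip":1.0},{"tx":-0.043,"ty":0.0167,"tz":0.0,"turn":0.0,"grip":1.0}]'; python3 -m pendant '[{"tx":-0.043,"ty":0.0167,"tz":0,"turn":0,"grip":1}]'
```

```text
t: 1.15
ee_pos: [0.3074, -0.5126, 0.4045]
eef_rot: [[-0.924, -0.383, -0.0], [-0.383, 0.924, 0.0], [0.0, 0.0, -1.0]]
ft_force: [1.6, 0.4, -0.7]
gripper_width: 0.087
gripper_force: 0.0
t: 1.25
ee_pos: [0.3413, -0.4798, 0.4047]
eef_rot: [[-0.923, -0.384, 0.0], [-0.384, 0.923, -0.0], [-0.0, -0.0, -1.0]]
ft_force: [0.9, -1.1, 0.6]
gripper_width: 0.0866
gripper_force: 0.0
```

```bash
python3 -m pendant '[{"tx":-0.043,"ty":0.0167,"tz":0,"turn":0,"grip":1},{"tx":-0.043,"ty":0.0167,"tz":0,"turn":0,"grip":1},{"tx":-0.043,"ty":0.0167,"tz":0,"turn":0,"grip":1},{"tx":-0.043,"ty":0.0167,"tz":0,"turn":0,"grip":1},{"tx":-0.043,"ty":0.0167,"tz":0,"turn":0,"grip":1},{"tx":0,"ty":0,"tz":0,"turn":0,"grip":1},{"tx":0,"ty":0,"tz":0,"turn":0,"grip":1}]' | head -2
python3 - <<'E'
from h import *
p,d,m,s=snap('wrist','w2.png'); P=cloud(d,m,s); H=hsv(p)
np.savez('w2.npz',P=P,p=p)
print(s['ee_pos'],s['ft_force'],m['cx'],m['cy'],m.keys())
blue=big((H[...,0]>100)&(H[...,0]<130)&(H[...,1]>100))
q=P[blue]; q=q[~np.isnan(q[:,0])]; print(rectfit(q),np.median(q,0))
to_tool([.5295,.3455,.25],1.06)
E
```

```text
t: 1.95
ee_pos: [0.5076, -0.3199, 0.4046]
[ 0.50759848 -0.31985068  0.40457102] [ 0.2963964  -0.24567926  0.34682997] 317.88994730016805 198.4486522486788 dict_keys(['fov_y', 'cx', 'cy', 'mount'])
(array([ 0.50574915, -0.31878854]), 189.25888061523438, 110.00635528564453, np.float64(-1.1127951370078573)) [ 0.50372144 -0.32280277  0.01424376]
t 2.0 grasp [ 0.5068 -0.3206  0.2411] shift [-0.2781  0.6057 -0.0089]
turn(tool, about z down) 0.9071 q6 -0.8802327769751049
```

View pics/w2.png

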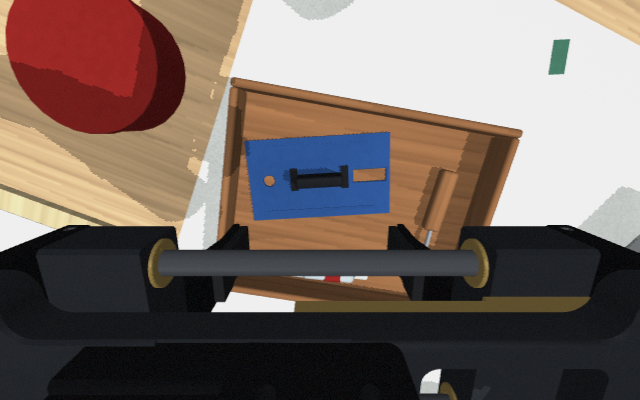

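```bash
python3 -m pendant '[{"tx":-0.02,"ty":0.0433,"tz":0,"turn":0,"grip":1},{"tx":-0.02,"ty":0.0433,"tz":0,"turn":0,"grip":1},{"tx":-0.02,"ty":0.0433,"tz":0,"turn":0,"grip":1},{"tx":-0.02,"ty":0.0433,"tz":0,"turn":0,"grip":1},{"tx":-0.02,"ty":0.0433,"tz":0,"turn":0,"grip":1},{"tx":-0.02,"ty":0.0433,"tz":0,"turn":0,"grip":1},{"tx":-0.02,"ty":0.0433,"tz":0,"turn":0,"grip":1}]' | head -2
python3 -m pendant '[{"tx":-0.02,"ty":0.0433,"tz":0,"turn":0,"grip":1},{"tx":-0.02,"ty":0.0433,"tz":0,"turn":0,"grip":1},{"tx":-0.02,"ty":0.0433,"tz":0,"turn":0,"grip":1},{"tx":-0.02,"ty":0.0433,"tz":0,"turn":0,"grip":1},{"tx":-0.02,"ty":0.0433,"tz":0,"turn":0,"grip":1},{"tx":-0.02,"ty":0.0433,"tz":0,"turn":0,"grip":1},{"tx":-0.02,"ty":0.0433,"tz":0,"turn":0,"grip":1}]' | head -2
python3 -m pendant '[{"tx":0,"ty":0,"tz":0,"turn":-0.149,"grip":1},{"tx":0,"ty":0,"tz":0,"turn":-0.149,"grip":1},{"tx":0,"ty":0,"tz":0,"turn":-0.149,"grip":1},{"tx":0,"ty":0,"tz":0,"turn":-0.149,"grip":1},{"tx":0,"ty":0,"tz":0,"turn":-0.149,"grip":1},{"tx":0,"ty":0,"tz":0,"turn":-0.149,"grip":1},{"tx":0,"ty":0,"tz":0,"turn":-0.149,"grip":1},{"tx":0,"ty":0,"tz":0,"turn":-0.149,"grip":1}]' | head -2
python3 -m pendant '[{"tx":0,"ty":0,"tz":0,"turn":-0.149,"grip":1},{"tx":0,"ty":0,"tz":0,"turn":-0.149,"grip":1},{"tx":0,"ty":0,"tz":0,"turn":-0.149,"grip":1},{"tx":0,"ty":0,"tz":0,"turn":-0.149,"grip":1},{"tx":0,"ty":0,"tz":0,"turn":-0.149,"grip":1},{"tx":0,"ty":0,"tz":0,"turn":-0.149,"grip":1},{"tx":0,"ty":0,"tz":0,"turn":-0.149,"grip":1},{"tx":0,"ty":0,"tz":0,"turn":0,"grip":1}]' | head -3
python3 - <<'E'
from h import *
p,d,m,s=snap('wrist','w3.png'); P=cloud(d,m,s); H=hsv(p)
np.savez('w3.npz',P=P,p=p)
M=r.masks_of('bay_frame','wrist')
for o in M[:1]:
    q=P[o['mask']]; q=q[~np.isnan(q[:,0])]; print('frame',o['confidence'],rectfit(q),np.median(q,0))
org=(H[...,0]<18)&(H[...,1]>130)&(P[...,2]>.125)&(P[...,2]<.155)&(np.hypot(P[...,0]-.53,P[...,1]-.345)<.03)
q=P[big(org)]; print('wing',len(q),rectfit(q),np.median(q,0)); q=q[q[:,2]>.141]; print('top',len(q),rectfit(q))
to_tool([.5295,.3455,.25],1.06)
E
```

```text
t: 2.7
ee_pos: [0.5185, 0.0131, 0.4052]
t: 3.4
ee_pos: [0.532, 0.3466, 0.4051]
t: 4.2
ee_pos: [0.5323, 0.3447, 0.4049]
t: 5.0
ee_pos: [0.5322, 0.3449, 0.4049]
eef_rot: [[0.871, -0.491, 0.0], [-0.491, -0.871, -0.0], [0.0, 0.0, -1.0]]
frame 0.89 (array([0.5102467 , 0.27894135]), 211.66339111328125, 139.91909790039062, np.float64(1.3294783788331648)) [0.52415155 0.25768674 0.11823757]
wing 312 (array([0.52979883, 0.34545392]), 33.1229362487793, 9.64697265625, np.float64(-0.5758846838588518)) [0.53295249 0.34351051 0.14307971]
top 184 (array([0.52955243, 0.3458353 ]), 29.330949783325195, 7.672876358032227, np.float64(-0.588957142964642))
t 5.1 grasp [0.532  0.3453 0.2413] shift [-0.0023  0.0011 -0.0087]
turn(tool, about z down) -0.0049 q6 0.2246303042837383
```

View pics/w3.png

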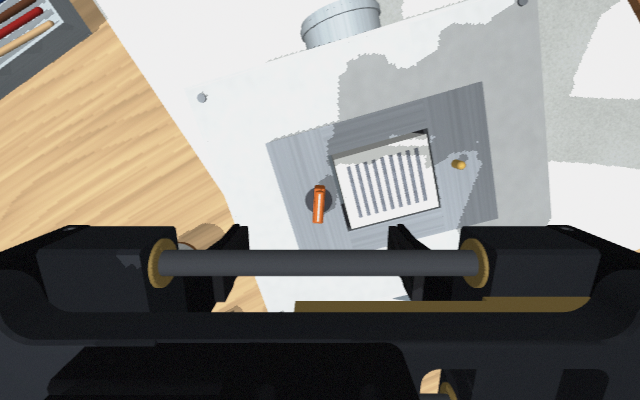

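Run:
```python
from h import *
z=np.load('w3.npz');P=z['P'];H=hsv(z['p'])
pin=(H[...,0]>10)&(H[...,0]<32)&(H[...,1]>100)&(P[...,2]>.12)&(np.hypot(P[...,0]-.497,P[...,1]-.2135)<.02)
q=P[pin];print(len(q),np.median(q,0),q.min(0),q.max(0),rectfit(q))
w=np.array([.5297,.3456]);p=(q[:,:2].min(0)+q[:,:2].max(0))/2
v=w-p;print('base',np.linalg.norm(v),np.arctan2(v[1],v[0]),(w+p)/2)
fl=P[(P[...,2]>.122)&(P[...,2]<.13)&(np.hypot(P[...,0]-.512,P[...,1]-.279)<.06)];print('filter',rectfit(fl))
# frame edges by mask clean: depth plane 118, grey
f=P[big((abs(P[...,2]-.118)<.0035)&(np.hypot(P[...,0]-.512,P[...,1]-.279)<.125))];print('frame',rectfit(f))
to_tool([.5297,.3456,.145],2.56-np.pi/2)
```

```text
95 [0.49833452 0.21549005 0.13030611] [0.49391486 0.21160793 0.12042713] [0.50094749 0.21824213 0.13401227] (array([0.49757065, 0.21496565]), 6.779840469360352, 6.43310022354126, np.float64(-0.2391706411748007))
base 0.13460024096769013 1.328700101949832 [0.51356559 0.28026252]
filter (array([0.51295734, 0.28000848]), 88.02143859863281, 72.26583099365234, np.float64(1.3277883368054009))
frame (array([0.51261316, 0.27964828]), 205.09713745117188, 134.4428253173828, np.float64(1.328067436087641))
t 5.1 grasp [0.532  0.3453 0.2413] shift [-0.0021  0.0009  0.0963]
turn(tool, about z down) 0.0659 q6 0.2246303042837383
```

```bash
python3 -m pendant '[{"tx":-0.0022,"ty":0.0009,"tz":0,"turn":0.066,"grip":-0.45},{"tx":0,"ty":0,"tz":0.02,"turn":0,"grip":-0.45},{"tx":0,"ty":0,"tz":0.02,"turn":0,"grip":-0.45},{"tx":0,"ty":0,"tz":0.015,"turn":0,"grip":-0.45},{"tx":0,"ty":0,"tz":0,"turn":0,"grip":-0.45},{"tx":0,"ty":0,"tz":0,"turn":0,"grip":-0.45}]'
python3 - <<'E'
from h import *
p,d,m,s=snap('wrist'); P=cloud(d,m,s); H=hsv(p)
cv2.imwrite('pics/w4.png',p[120:360,160:480])
org=(H[...,0]<18)&(H[...,1]>130)&(P[...,2]>.125)&(P[...,2]<.155)&(np.hypot(P[...,0]-.53,P[...,1]-.345)<.03)
q=P[big(org)]; print('wing',len(q),rectfit(q)); q=q[q[:,2]>.141]; print('top',len(q),rectfit(q))
to_tool([.5296,.3458,.145],2.56-np.pi/2)
E
```

```text
t: 5.7
ee_pos: [0.5295, 0.3466, 0.3501]
eef_rot: [[0.837, -0.547, 0.0], [-0.547, -0.837, -0.0], [0.001, -0.0, -1.0]]
ft_force: [0.4, -0.2, 0.2]
gripper_width: 0.047
gripper_force: 0.0
wing 532 (array([0.52956763, 0.34553293]), 33.96318054199219, 9.574880599975586, np.float64(-0.5754632386163467))
top 321 (array([0.52963354, 0.3459729 ]), 29.97828483581543, 7.202156066894531, np.float64(-0.5742732050832449))
t 5.75 grasp [0.5298 0.3469 0.1873] shift [0.0004 0.0011 0.0423]
turn(tool, about z down) 0.0037 q6 0.15749620347577886
```

View pics/w4.png

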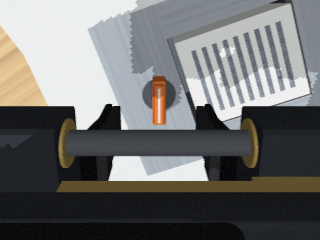

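```bash
python3 -m pendant '[{"tx":0.0004,"ty":0.0008,"tz":0,"turn":0,"grip":-0.45},{"tx":0,"ty":0,"tz":0,"turn":0,"grip":-0.45},{"tx":0,"ty":0,"tz":0.012,"turn":0,"grip":-0.45},{"tx":0,"ty":0,"tz":0.012,"turn":0,"grip":-0.45},{"tx":0,"ty":0,"tz":0.012,"turn":0,"grip":-0.45},{"tx":0,"ty":0,"tz":0.006,"turn":0,"grip":-0.45},{"tx":0,"ty":0,"tz":0,"turn":0,"grip":-0.45}]'
python3 - <<'E'
from h import *
to_tool([.5296,.3458,.145],2.567-np.pi/2)
E
```

```text
t: 6.45
ee_pos: [0.5289, 0.3458, 0.3059]
eef_rot: [[0.838, -0.545, -0.002], [-0.545, -0.838, -0.002], [-0.001, 0.003, -1.0]]
ft_force: [0.4, 0.4, 0.4]
gripper_width: 0.0238
gripper_force: 0.0
t 6.45 grasp [0.5285 0.3454 0.1424] shift [ 0.0007 -0.0009 -0.0026]
turn(tool, about z down) -0.0023 q6 0.1593137239130529
```

```bash
python3 -m pendant '[{"tx":0,"ty":0,"tz":0,"turn":0,"grip":-1},{"tx":0,"ty":0,"tz":0,"turn":0,"grip":-1},{"tx":0,"ty":0,"tz":0,"turn":0,"grip":-1},{"tx":0,"ty":0,"tz":0,"turn":0,"grip":-1}]'
python3 - <<'E'
from h import *
to_tool([.5296,.3458,.145],1.328-np.pi/2)
E
```

```text
t: 6.85
ee_pos: [0.5292, 0.346, 0.3083]
eef_rot: [[0.838, -0.545, 0.001], [-0.545, -0.838, 0.001], [0.0, -0.001, -1.0]]
ft_force: [0.3, -0.2, 1.6]
gripper_width: 0.0096
gripper_force: 30.0
t 6.85 grasp [0.5293 0.3461 0.1448] shift [ 0.0004  0.0001 -0.0002]
turn(tool, about z down) 1.237 q6 0.15940722398063653
```

```bash
python3 -m pendant '[{"tx":0,"ty":0,"tz":0,"turn":0.124,"grip":-1},{"tx":0,"ty":0,"tz":0,"turn":0.124,"grip":-1},{"tx":0,"ty":0,"tz":0,"turn":0.124,"grip":-1},{"tx":0,"ty":0,"tz":0,"turn":0.124,"grip":-1},{"tx":0,"ty":0,"tz":0,"turn":0.124,"grip":-1}]'
python3 -m pendant '[{"tx":0,"ty":0,"tz":0,"turn":0.124,"grip":-1},{"tx":0,"ty":0,"tz":0,"turn":0.124,"grip":-1},{"tx":0,"ty":0,"tz":0,"turn":0.124,"grip":-1},{"tx":0,"ty":0,"tz":0,"turn":0.124,"grip":-1},{"tx":0,"ty":0,"tz":0,"turn":0.121,"grip":-1},{"tx":0,"ty":0,"tz":0,"turn":0,"grip":-1},{"tx":0,"ty":0,"tz":0,"turn":0,"grip":-1}]'
python3 - <<'E'
from h import *
to_tool([.5296,.3458,.145],1.328-np.pi/2)
E
```

```text
t: 7.35
ee_pos: [0.5294, 0.3462, 0.3084]
eef_rot: [[0.361, -0.933, 0.002], [-0.933, -0.361, 0.001], [-0.001, -0.002, -1.0]]
ft_force: [1.6, -0.1, 0.2]
gripper_width: 0.0097
gripper_force: 30.0
t: 8.05
ee_pos: [0.5297, 0.3462, 0.3083]
eef_rot: [[-0.238, -0.971, 0.003], [-0.971, 0.238, 0.002], [-0.002, -0.002, -1.0]]
ft_force: [4.8, 0.9, -0.8]
gripper_width: 0.0099
gripper_force: 30.0
t 8.05 grasp [0.5302 0.3465 0.1449] shift [ 0.0008  0.0004 -0.0002]
turn(tool, about z down) 0.0023 q6 -1.0753263440490979
```

```bash
python3 -m pendant '[{"tx":0,"ty":0,"tz":0,"turn":0,"grip":-0.4},{"tx":0,"ty":0,"tz":0,"turn":0,"grip":-0.4},{"tx":0,"ty":0,"tz":0,"turn":0,"grip":-0.4},{"tx":0,"ty":0,"tz":-0.015,"turn":0,"grip":-0.4},{"tx":0,"ty":0,"tz":-0.03,"turn":0,"grip":1},{"tx":0,"ty":0,"tz":-0.05,"turn":0,"grip":1},{"tx":0,"ty":0,"tz":0,"turn":0,"grip":1},{"tx":0,"ty":0,"tz":0,"turn":0,"grip":1}]'
python3 - <<'E'
from h import *
p,d,m,s=snap('wrist'); P=cloud(d,m,s); H=hsv(p)
np.savez('w5.npz',P=P,p=p)
org=(H[...,0]<18)&(H[...,1]>130)&(P[...,2]>.125)&(P[...,2]<.155)&(np.hypot(P[...,0]-.53,P[...,1]-.345)<.03)
q=P[big(org)]; print('wing',len(q),rectfit(q)); q=q[q[:,2]>.141]; print('top',len(q),rectfit(q))
pin=(H[...,0]>10)&(H[...,0]<32)&(H[...,1]>100)&(P[...,2]>.12)&(np.hypot(P[...,0]-.497,P[...,1]-.2135)<.02)
q=P[pin];print(len(q),rectfit(q))
fl=P[(P[...,2]>.122)&(P[...,2]<.13)&(np.hypot(P[...,0]-.512,P[...,1]-.279)<.06)];print('filter',rectfit(fl))
to_tool([.5057,-.3188,.25],2.0288-np.pi/2)
E
```

```text
t: 8.85
ee_pos: [0.5287, 0.3459, 0.4043]
eef_rot: [[-0.24, -0.971, 0.001], [-0.971, 0.24, 0.002], [-0.003, -0.001, -1.0]]
ft_force: [-0.3, -0.4, -1.2]
gripper_width: 0.0504
gripper_force: 0.0
wing 324 (array([0.52961572, 0.34526382]), 33.76591491699219, 9.166242599487305, np.float64(1.3271312018064236))
top 203 (array([0.52897424, 0.34541565]), 29.423198699951172, 7.716403007507324, np.float64(1.3554821495069715))
91 (array([0.49650854, 0.21421429]), 7.488998889923096, 5.864077091217041, np.float64(1.2983719915107672))
filter (array([0.51407672, 0.2833559 ]), 95.16056823730469, 72.03460693359375, np.float64(1.3275632996932893))
t 8.9 grasp [0.5283 0.3457 0.239 ] shift [ 0.6505 -0.1378 -0.011 ]
turn(tool, about z down) -0.7009 q6 -1.077378007841427
```

```bash
python3 -m pendant '[{"tx":0.0465,"ty":-0.0098,"tz":0,"turn":0,"grip":1},{"tx":0.0465,"ty":-0.0098,"tz":0,"turn":0,"grip":1},{"tx":0.0465,"ty":-0.0098,"tz":0,"turn":0,"grip":1},{"tx":0.0465,"ty":-0.0098,"tz":0,"turn":0,"grip":1},{"tx":0.0465,"ty":-0.0098,"tz":0,"turn":0,"grip":1},{"tx":0.0465,"ty":-0.0098,"tz":0,"turn":0,"grip":1},{"tx":0.0465,"ty":-0.0098,"tz":0,"turn":0,"grip":1}]' | head -2
python3 -m pendant '[{"tx":0.0465,"ty":-0.0098,"tz":0,"turn":0,"grip":1},{"tx":0.0465,"ty":-0.0098,"tz":0,"turn":0,"grip":1},{"tx":0.0465,"ty":-0.0098,"tz":0,"turn":0,"grip":1},{"tx":0.0465,"ty":-0.0098,"tz":0,"turn":0,"grip":1},{"tx":0.0465,"ty":-0.0098,"tz":0,"turn":0,"grip":1},{"tx":0.0465,"ty":-0.0098,"tz":0,"turn":0,"grip":1},{"tx":0.0465,"ty":-0.0098,"tz":0,"turn":0,"grip":1}]' | head -2
python3 -m pendant '[{"tx":0,"ty":0,"tz":0,"turn":-0.14,"grip":1},{"tx":0,"ty":0,"tz":0,"turn":-0.14,"grip":1},{"tx":0,"ty":0,"tz":0,"turn":-0.14,"grip":1},{"tx":0,"ty":0,"tz":0,"turn":-0.14,"grip":1},{"tx":0,"ty":0,"tz":0,"turn":-0.14,"grip":1},{"tx":0,"ty":0,"tz":0.04,"turn":0,"grip":1},{"tx":0,"ty":0,"tz":0,"turn":0,"grip":1},{"tx":0,"ty":0,"tz":0,"turn":0,"grip":1}]' | head -3
python3 - <<'E'
from h import *
p,d,m,s=snap('wrist'); P=cloud(d,m,s); H=hsv(p)
cv2.imwrite('pics/w6.png',p)
np.savez('w6.npz',P=P,p=p)
blue=big((H[...,0]>100)&(H[...,0]<130)&(H[...,1]>100))
q=P[blue]; q=q[~np.isnan(q[:,0])]; print(rectfit(q),np.median(q,0))
g=(P[...,2]>.036)&(P[...,2]<.055)&(np.hypot(P[...,0]-.506,P[...,1]+.319)<.045)
q=P[big(g)];print('grip',len(q),rectfit(q),np.median(q,0))
to_tool([.5057,-.3188,.035],2.0288-np.pi/2)
E
```

```text
t: 9.6
ee_pos: [0.5164, 0.0116, 0.4011]
t: 10.3
ee_pos: [0.5048, -0.3207, 0.4008]
t: 11.1
ee_pos: [0.5054, -0.3189, 0.3613]
eef_rot: [[0.441, -0.897, -0.005], [-0.897, -0.441, 0.001], [-0.003, 0.004, -1.0]]
(array([ 0.50696436, -0.32238196]), 180.14544677734375, 109.890625, np.float64(-1.1122970593049852)) [ 0.51247163 -0.33411986  0.01429616]
grip 649 (array([ 0.50657117, -0.31871533]), 58.88249588012695, 13.165053367614746, np.float64(-1.1113098587784065)) [ 0.50703453 -0.32077279  0.04394362]
t 11.15 grasp [ 0.5056 -0.3192  0.1993] shift [-0.0002 -0.0005  0.1643]
turn(tool, about z down) -0.0006 q6 0.7491149033206741
```

View pics/w6.png

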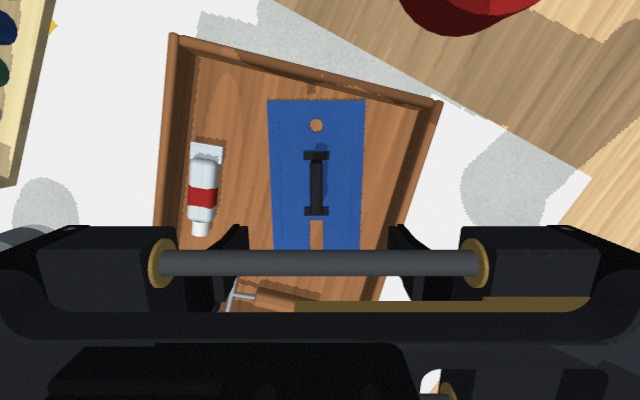

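```bash
python3 -m pendant '[{"tx":-0.0004,"ty":-0.0006,"tz":0.04,"turn":0,"grip":0},{"tx":0,"ty":0,"tz":0.04,"turn":0,"grip":0},{"tx":0,"ty":0,"tz":0.04,"turn":0,"grip":0},{"tx":0,"ty":0,"tz":0.02,"turn":0,"grip":0},{"tx":0,"ty":0,"tz":0.01,"turn":0,"grip":0},{"tx":0,"ty":0,"tz":0,"turn":0,"grip":0},{"tx":0,"ty":0,"tz":0,"turn":0,"grip":0}]'
python3 - <<'E'
from h import *
to_tool([.506,-.3188,.036],2.0300-np.pi/2)
E
```

```text
t: 11.85
ee_pos: [0.5068, -0.3187, 0.2145]
eef_rot: [[0.442, -0.897, 0.003], [-0.897, -0.442, -0.001], [0.003, -0.002, -1.0]]
ft_force: [-0.5, -0.6, 0.2]
gripper_width: 0.0453
gripper_force: 0.0
t 11.85 grasp [ 0.5073 -0.3189  0.051 ] shift [-0.0007  0.0012  0.015 ]
turn(tool, about z down) -0.0016 q6 0.7479894269379843
```

```bash
python3 -m pendant '[{"tx":-0.0005,"ty":0.0005,"tz":0.008,"turn":0,"grip":-0.3},{"tx":0,"ty":0,"tz":0.007,"turn":0,"grip":-0.3},{"tx":0,"ty":0,"tz":0,"turn":0,"grip":-0.3},{"tx":0,"ty":0,"tz":0,"turn":0,"grip":-1},{"tx":0,"ty":0,"tz":0,"turn":0,"grip":-1},{"tx":0,"ty":0,"tz":0,"turn":0,"grip":-1},{"tx":0,"ty":0,"tz":0,"turn":0,"grip":-1}]'
python3 -m pendant '[{"tx":0,"ty":0,"tz":0,"turn":0,"grip":-1},{"tx":0,"ty":0,"tz":0,"turn":0,"grip":-1}]'
python3 - <<'E'
from h import *
to_tool([.506,-.3188,.036],2.0300-np.pi/2)
E
```

```text
t: 12.55
ee_pos: [0.5055, -0.3181, 0.198]
eef_rot: [[0.441, -0.897, 0.001], [-0.897, -0.441, -0.0], [0.001, -0.0, -1.0]]
ft_force: [0.1, 0.5, 0.2]
gripper_width: 0.0136
gripper_force: 30.0
t: 12.75
ee_pos: [0.5055, -0.3181, 0.198]
eef_rot: [[0.441, -0.897, 0.001], [-0.897, -0.441, -0.0], [0.001, -0.0, -1.0]]
ft_force: [0.1, -0.5, 1.6]
gripper_width: 0.0138
gripper_force: 30.0
t 12.75 grasp [ 0.5056 -0.3182  0.0345] shift [ 0.0008 -0.0001 -0.0015]
turn(tool, about z down) -0.002 q6 0.747931123194715
```

```bash
python3 -m pendant '[{"tx":0,"ty":0,"tz":-0.015,"turn":0,"grip":-1},{"tx":0,"ty":0,"tz":-0.03,"turn":0,"grip":-1},{"tx":0,"ty":0,"tz":-0.04,"turn":0,"grip":-1},{"tx":0,"ty":0,"tz":-0.04,"turn":0,"grip":-1},{"tx":0,"ty":0,"tz":-0.035,"turn":0,"grip":-1},{"tx":0,"ty":0,"tz":-0.02,"turn":0,"grip":-1},{"tx":0,"ty":0,"tz":0,"turn":0,"grip":-1}]'
python3 - <<'E'
from h import *
to_tool([.5130,.2800,.2145],1.328-np.pi/2)
E
```

```text
t: 13.45
ee_pos: [0.5054, -0.3182, 0.3807]
eef_rot: [[0.441, -0.897, 0.006], [-0.897, -0.441, -0.002], [0.004, -0.004, -1.0]]
ft_force: [0.4, 0.9, -2.9]
gripper_width: 0.0139
gripper_force: 30.0
t 13.45 grasp [ 0.5064 -0.3186  0.2172] shift [-0.5342 -0.2701  0.0015]
turn(tool, about z down) 0.6999 q6 0.7479292927114851
```

```bash
python3 -m pendant '[{"tx":-0.02,"ty":-0.01,"tz":0,"turn":0,"grip":-1},{"tx":-0.038,"ty":-0.0192,"tz":0,"turn":0,"grip":-1},{"tx":-0.038,"ty":-0.0192,"tz":0,"turn":0,"grip":-1},{"tx":-0.038,"ty":-0.0192,"tz":0,"turn":0,"grip":-1},{"tx":-0.038,"ty":-0.0192,"tz":0,"turn":0,"grip":-1},{"tx":-0.038,"ty":-0.0192,"tz":0,"turn":0,"grip":-1},{"tx":-0.038,"ty":-0.0192,"tz":0,"turn":0,"grip":-1},{"tx":-0.038,"ty":-0.0192,"tz":0,"turn":0,"grip":-1}]' | head -2
python3 -m pendant '[{"tx":-0.038,"ty":-0.0192,"tz":0,"turn":0,"grip":-1},{"tx":-0.038,"ty":-0.0192,"tz":0,"turn":0,"grip":-1},{"tx":-0.038,"ty":-0.0192,"tz":0,"turn":0,"grip":-1},{"tx":-0.038,"ty":-0.0192,"tz":0,"turn":0,"grip":-1},{"tx":-0.038,"ty":-0.0192,"tz":0,"turn":0,"grip":-1},{"tx":-0.038,"ty":-0.0192,"tz":0,"turn":0,"grip":-1},{"tx":-0.02,"ty":-0.01,"tz":0,"turn":0,"grip":-1},{"tx":0,"ty":0,"tz":0,"turn":0.05,"grip":-1}]' | head -2
python3 -m pendant '[{"tx":0,"ty":0,"tz":0,"turn":0.12,"grip":-1},{"tx":0,"ty":0,"tz":0,"turn":0.12,"grip":-1},{"tx":0,"ty":0,"tz":0,"turn":0.12,"grip":-1},{"tx":0,"ty":0,"tz":0,"turn":0.12,"grip":-1},{"tx":0,"ty":0,"tz":0,"turn":0.12,"grip":-1},{"tx":0,"ty":0,"tz":0,"turn":0.05,"grip":-1},{"tx":0,"ty":0,"tz":0,"turn":0,"grip":-1},{"tx":0,"ty":0,"tz":0,"turn":0,"grip":-1}]'
python3 - <<'E'
from h import *
p,d,m,s=snap('wrist','w7.png'); P=cloud(d,m,s); H=hsv(p)
np.savez('w7.npz',P=P,p=p)
z=s['ee_pos'][2]-.198+.010; print('underside z',z)
blue=big((H[...,0]>100)&(H[...,0]<130)&(H[...,1]>100))
q=P[blue]; q=q[~np.isnan(q[:,0])]; print(rectfit(q),np.median(q,0))
to_tool([.5130,.2800,.1425],1.328-np.pi/2)
E
```

```text
t: 14.25
ee_pos: [0.5076, 0.0038, 0.3753]
t: 15.05
ee_pos: [0.5111, 0.2827, 0.3749]
t: 15.85
ee_pos: [0.5114, 0.2796, 0.3764]
eef_rot: [[-0.24, -0.971, -0.002], [-0.971, 0.24, -0.002], [0.002, 0.002, -1.0]]
ft_force: [-0.2, 0.6, -2.3]
gripper_width: 0.0137
gripper_force: 30.0
underside z 0.1883652103663454
(array([0.49879596, 0.23338718]), 110.369384765625, 97.60005187988281, np.float64(-0.24086041688645587)) [0.49474967 0.22309099 0.19268535]
t 15.9 grasp [0.5112 0.2796 0.2132] shift [-0.001  -0.0017  0.0707]
turn(tool, about z down) 0.0003 q6 -1.0204518539491358
```

View pics/w7.png

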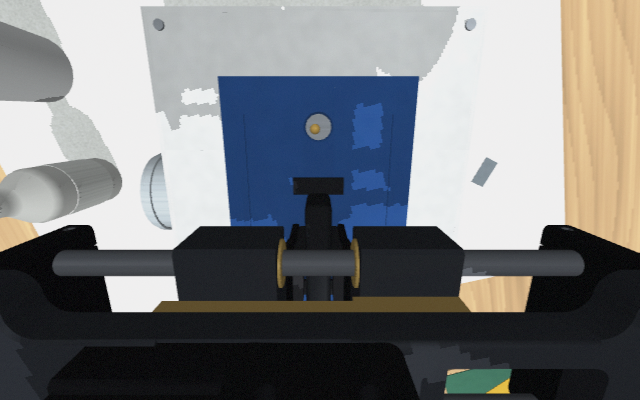

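Run:
```python
from h import *
z=np.load('w7.npz');P=z['P'];H=hsv(z['p'])
m=r.camera_model('wrist'); s=r.sense(); f=200/np.tan(np.radians(m['fov_y'])/2)
roi=np.zeros((400,640),bool); roi[108:146,300:338]=1
hole=big(roi&~((H[...,0]>100)&(H[...,0]<130)&(H[...,1]>100)))
print('hole px',np.argwhere(hole).mean(0),hole.sum())
v,u=np.argwhere(hole).mean(0)
T=np.eye(4);T[:3,:3]=s['eef_rot'];T[:3,3]=s['ee_pos'];T=T@np.array(m['mount'])
def hit(u,v,zz):
    c=T[:3,3];w=T[:3,:3]@np.array([(u-m['cx'])/f,-(v-m['cy'])/f,-1]);return c+w*(zz-c[2])/w[2]
hc=hit(u,v,.1905);print('hole',hc)
yd=np.array([np.cos(1.328),np.sin(1.328)]);print('cover centre from hole',hc[:2]+.068*yd)
pin=roi&(H[...,0]>10)&(H[...,0]<32)&(H[...,1]>100);q=P[pin];print('pin',len(q),(q.min(0)+q.max(0))/2,np.median(q,0))
print('seat from pin',((q.min(0)+q.max(0))/2)[:2]+.068*yd)
```

```text
hole px [126.4369287  317.98903108] 547
hole [0.49361852 0.21243435 0.1905    ]
cover centre from hole [0.50996693 0.27843987]
pin 70 [0.49652591 0.21350164 0.13150578] [0.49642399 0.2134649  0.13199523]
seat from pin [0.51287432 0.27950717]
```

```bash
python3 -m pendant '[{"tx":-0.0017,"ty":-0.0024,"tz":0.015,"turn":0,"grip":-1},{"tx":0,"ty":0,"tz":0.015,"turn":0,"grip":-1},{"tx":0,"ty":0,"tz":0.004,"turn":0,"grip":-1},{"tx":0,"ty":0,"tz":0,"turn":0,"grip":-1},{"tx":0,"ty":0,"tz":0,"turn":0,"grip":-1}]'
cat > look.py <<'E'
from h import *
p,d,m,s=snap('wrist'); P=cloud(d,m,s); H=hsv(p); np.savez('last.npz',P=P,p=p)
f=200/np.tan(np.radians(m['fov_y'])/2)
roi=np.zeros((400,640),bool); roi[106:148,298:340]=1
hole=big(roi&~((H[...,0]>100)&(H[...,0]<130)&(H[...,1]>100)))
v,u=np.argwhere(hole).mean(0)
T=np.eye(4);T[:3,:3]=s['eef_rot'];T[:3,3]=s['ee_pos'];T=T@np.array(m['mount'])
und=s['ee_pos'][2]-.188
c=T[:3,3];w=T[:3,:3]@np.array([(u-m['cx'])/f,-(v-m['cy'])/f,-1]);hc=c+w*(und+.002-c[2])/w[2]
pin=roi&(H[...,0]>10)&(H[...,0]<32)&(H[...,1]>100);q=P[pin]
pc=(q.min(0)+q.max(0))/2
print('underside',und,'hole px',u,v,hole.sum(),'hole',hc,'pin',len(q),pc)
e=np.zeros(3);e[:2]=(pc-hc)[:2];print('shift to pin (tool)',s['eef_rot'].T@e)
blue=big((H[...,0]>100)&(H[...,0]<130)&(H[...,1]>100));q=P[blue];print(rectfit(q[~np.isnan(q[:,0])]))
print(s['ft_force'],s['wrist_torque']); to_tool([.5130,.2800,.1425],1.328-np.pi/2)
E
python3 look.py
```

```text
t: 16.4
ee_pos: [0.5145, 0.2813, 0.3443]
eef_rot: [[-0.24, -0.971, 0.001], [-0.971, 0.24, 0.0], [-0.001, -0.001, -1.0]]
ft_force: [0.8, 0.7, -2.7]
gripper_width: 0.0138
gripper_force: 30.0
underside 0.15632480778476515 hole px 317.97435897435895 126.45604395604396 546 hole [0.49717663 0.21424919 0.15832481] pin 95 [nan nan nan]
shift to pin (tool) [nan nan nan]
(array([0.50244629, 0.23527032]), 110.13764190673828, 97.292724609375, np.float64(-0.24525556479146826))
[ 0.82631177  0.7082077  -2.74989433] [0.0548052  0.06038626 0.0106141 ]
t 16.45 grasp [0.5148 0.2814 0.1811] shift [0.0019 0.0014 0.0386]
turn(tool, about z down) 0.0002 q6 -1.019188817184991
```

```bash
python3 -m pendant '[{"tx":0.0005,"ty":0.0006,"tz":0.008,"turn":0,"grip":-1},{"tx":0,"ty":0,"tz":0.008,"turn":0,"grip":-1},{"tx":0,"ty":0,"tz":0.007,"turn":0,"grip":-1},{"tx":0,"ty":0,"tz":0,"turn":0,"grip":-1},{"tx":0,"ty":0,"tz":0,"turn":0,"grip":-1}]'; sed -i 's/hole=big/pin0=1;hole=big/; s/q=P\[pin\]$/q=P[pin];q=q[~np.isnan(q[:,0])]/' look.py; python3 look.py
```

```text
t: 16.95
ee_pos: [0.5137, 0.2808, 0.3204]
eef_rot: [[-0.24, -0.971, -0.0], [-0.971, 0.24, -0.001], [0.001, 0.0, -1.0]]
ft_force: [-0.3, -0.1, -1.7]
gripper_width: 0.0137
gripper_force: 30.0
underside 0.13239172261670257 hole px 317.9890310786106 126.44241316270566 547 hole [0.49604209 0.21361686 0.13439172] pin 127 [0.49639871 0.21362881 0.13176343]
shift to pin (tool) [-9.73515790e-05 -3.43285198e-04 -1.46129185e-07]
(array([0.49826736, 0.23565662]), 116.43974304199219, 97.6388931274414, np.float64(-0.24414729030383175))
[-0.34837484 -0.11481814 -1.71109083] [0.08614876 0.06061636 0.04525344]
t 17.0 grasp [0.5138 0.2809 0.1573] shift [0.0011 0.0006 0.0148]
turn(tool, about z down) -0.0001 q6 -1.019828392851925
```

```bash
python3 -m pendant '[{"tx":0,"ty":-0.0003,"tz":0.005,"turn":0,"grip":-1},{"tx":0,"ty":0,"tz":0.004,"turn":0,"grip":-1},{"tx":0,"ty":0,"tz":0.003,"turn":0,"grip":-1},{"tx":0,"ty":0,"tz":0,"turn":0,"grip":-1},{"tx":0,"ty":0,"tz":0,"turn":0,"grip":-1}]'; python3 look.py
```

```text
t: 17.5
ee_pos: [0.514, 0.2809, 0.3094]
eef_rot: [[-0.24, -0.971, 0.001], [-0.971, 0.24, 0.0], [-0.001, -0.001, -1.0]]
ft_force: [-1.6, 0.1, 2.6]
gripper_width: 0.014
gripper_force: 30.0
underside 0.12142181656981393 hole px 318.04347826086956 126.40579710144928 552 hole [0.49653382 0.21382757 0.12342182] pin 146 [0.49649421 0.21363761 0.13207443]
shift to pin (tool) [ 1.93912870e-04 -7.20481424e-06 -1.06953606e-07]
(array([0.50068521, 0.2353194 ]), 112.6953125, 97.59943389892578, np.float64(-0.24325326712589224))
[-1.55763587  0.14952147  2.55919528] [ 0.0158383   0.50484437 -0.00956945]
t 17.55 grasp [0.5141 0.2809 0.1459] shift [0.0012 0.0009 0.0034]
turn(tool, about z down) 0.0001 q6 -1.0193649258469106
```

```bash
python3 -m pendant '[{"tx":0,"ty":0,"tz":0.0015,"turn":0,"grip":-1},{"tx":0,"ty":0,"tz":0.0015,"turn":0,"grip":-1},{"tx":0,"ty":0,"tz":0,"turn":0,"grip":-1},{"tx":0,"ty":0,"tz":0,"turn":0,"grip":-1}]'
python3 -m pendant '[{"tx":0,"ty":0,"tz":0.001,"turn":0,"grip":-1},{"tx":0,"ty":0,"tz":0,"turn":0,"grip":-1},{"tx":0,"ty":0,"tz":0,"turn":0,"grip":-1}]'
```

```text
t: 17.95
ee_pos: [0.514, 0.2809, 0.306]
eef_rot: [[-0.24, -0.971, 0.001], [-0.971, 0.24, 0.0], [-0.001, -0.001, -1.0]]
ft_force: [-1.7, 1.1, 3.7]
gripper_width: 0.0138
gripper_force: 30.0
t: 18.25
ee_pos: [0.514, 0.2808, 0.306]
eef_rot: [[-0.24, -0.971, 0.001], [-0.971, 0.24, 0.0], [-0.001, -0.001, -1.0]]
ft_force: [-2.5, 0.9, 8.1]
gripper_width: 0.0138
gripper_force: 30.0
```

```bash
python3 -m pendant '[{"tx":0,"ty":0,"tz":0.001,"turn":0,"grip":-1},{"tx":0,"ty":0,"tz":0,"turn":0,"grip":-1},{"tx":0,"ty":0,"tz":0,"turn":0,"grip":-1}]' | grep -E 'ee_pos|ft'
python3 -m pendant '[{"tx":0,"ty":0,"tz":0.001,"turn":0,"grip":-1},{"tx":0,"ty":0,"tz":0,"turn":0,"grip":-1},{"tx":0,"ty":0,"tz":0,"turn":0,"grip":-1}]' | grep -E 'ee_pos|ft'
```

```text
ee_pos: [0.5139, 0.2808, 0.306]
ft_force: [-4.8, -0.7, 12.4]
ee_pos: [0.5138, 0.2808, 0.3059]
ft_force: [-6.5, -1.0, 16.7]
```

```bash
python3 look.py
python3 - <<'E'
from h import *
z=np.load('last.npz');P=z['P'];H=hsv(z['p'])
blue=big((H[...,0]>100)&(H[...,0]<130)&(H[...,1]>100));q=P[blue];q=q[~np.isnan(q[:,0])]
q=q[abs(q[:,2]-np.median(q[:,2]))<.004];A=np.c_[q[:,:2]-[.513,.28],np.ones(len(q))];print('plane',np.linalg.lstsq(A,q[:,2],rcond=None)[0])
g=P[(np.abs(P[...,2]-.118)<.006)&~blue&(np.hypot(P[...,0]-.497,P[...,1]-.19)<.03)];print('frame z',np.nanmedian(g[:,2]))
a=z['p'][40:300,180:460]
p,d,m,s=snap('top'); Pt=cloud(d,m,s); Ht=hsv(p)
b=(Ht[...,0]>100)&(Ht[...,0]<130)&(Ht[...,1]>100)&(np.hypot(Pt[...,0]-.513,Pt[...,1]-.28)<.12)
q=Pt[b];print('top cover',rectfit(q),np.median(q,0)); 
t=p[190:310,160:300]
ps,ds,ms,ss=snap('side'); t2=ps[200:320,220:360]
im=np.hstack([cv2.resize(a,(280,260)),cv2.resize(t,(260,260),interpolation=cv2.INTER_CUBIC),cv2.resize(t2,(260,260),interpolation=cv2.INTER_CUBIC)]); cv2.imwrite('pics/fin.png',im)
E
```

```text
underside 0.11793383120231682 hole px 318.20652173913044 126.42028985507247 552 hole [0.49655154 0.21385226 0.11993383] pin 151 [0.49650363 0.21367466 0.13183193]
shift to pin (tool) [ 1.83906666e-04  3.94754702e-06 -1.88488846e-07]
(array([0.50128387, 0.23525215]), 111.75055694580078, 97.69729614257812, np.float64(-0.2440760507446722))
[-6.45689035 -1.01353106 16.71303726] [-0.26830329  2.12245466 -0.03325419]
t 18.9 grasp [0.5141 0.2809 0.1424] shift [ 0.0012  0.0009 -0.0001]
turn(tool, about z down) 0.0008 q6 -1.0194655747860444
plane [-1.00150173e-04  1.10233084e-03  1.22290267e-01]
frame z 0.11818397957035173
top cover (array([0.50634421, 0.2525795 ]), 128.52622985839844, 103.26686096191406, np.float64(1.3363735692114895)) [0.48938945 0.22484056 0.12187435]
```

View pics/fin.png

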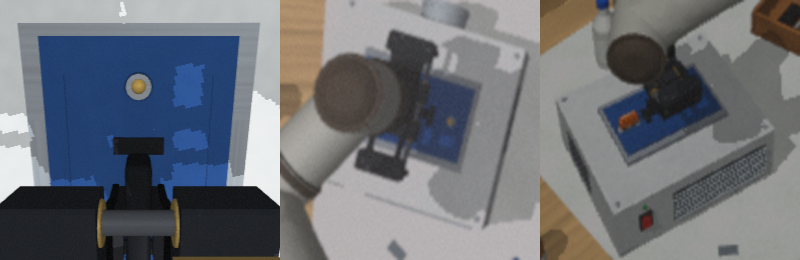

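The wrist crop shows the brass pin centred in the round hole at about (138, 86). The side crop shows the orange wing standing through the slot at about (627, 120). The plate lies level on the frame, with its top at 122 mm, and the push is steady at about 17 N.

```bash
python3 -c "
from rig import r
print(r.sense()['ft_force'],r.sense()['gripper_force']); print(r.finish_job())"
```

```text
[-5.95565265 -2.02227006 17.26351096] 30.004371386021376
the job is handed in; nothing more can be done
None
```

The wing is turned in line with the slot and left unlocked. The cover is on, with the wing and pin through their openings, and the gripper is holding it flush on the frame with about 17 N. I handed the job in at about 19 s.

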